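# Load the vial rack into the sample changer's lane

### The job

Slide the vial rack along the sample changer's loading tray and down the lane between the two guide rails until it sits fully home, flat against the rubber stop at the end of the lane. Push it gently with your fingertips and never lift or tip it, and let neither the rack nor your fingers touch either rail, because rubbing along them jars the settled samples. Leave the bottle, the beaker and the jar where they stand.

Things in the scene. Friction and masses are not known exactly. Their poses are not given: they have to be found in the camera images.
- tray: Fixed sample changer: flat grey loading tray ending at a white housing. Origin on the bench, on the lane's centre line where the straight rails begin. x points down the lane in the loading direction (roughly robot's left to right), y across it away from the robot, z up. Plate top 16 mm above the bench, from x = -230 to 170, y = -90 to 90 mm, bare before the lane but for the rack.
- stop (a point): Centre of the upright face of the rubber stop that ends the lane, at x = 150 mm, y = 0, 31 mm above the bench, in the tray's frame and with its axes. The stop is 92 mm wide, its top 46 mm above the bench. The white housing begins 18 mm behind this face: 230 mm wide, 200 mm high; the needle tower on top, 40 mm farther back, reaches 290 mm above the bench, its arm parked away from the robot.
- far_rail: Fixed aluminium guide rail on the lane's side away from the robot; origin and axes as the tray's. A 4 mm thick upright strip, its top 32 mm above the bench (16 above the plate), inner face at y = 51 mm from x = 0 to 150 mm (the lane is 102 mm wide). Before x = 0 it flares outwards by 20 degrees, to x = -22 mm. Outside it a 14 mm wide, 2 mm thick foot strip lies on the plate.
- near_rail: The same guide rail mirrored, on the robot's side of the lane: inner face at y = -51 mm; origin and axes as the tray's.
- rack: Vial rack: closed white plastic box 126 long (its x), 84 wide (y), 58 mm high, plain flat upright walls, 4 x 6 black vial caps 12 mm above its top; 0.3 to 0.6 kg, slides with friction. Origin: centre of its underside; x points roughly down the lane. Starts loose and flat on the plate before the lane, up to 22 mm off its centre line and 0.22 rad askew. Home: centre at x = 87 mm in the tray's frame.
- reagent_bottle: Bystander: amber bottle with black cap, 54 mm across, 110 mm high, standing on the bench on the side away from the robot, beside the white housing. Origin at the centre of its underside.
- beaker: Bystander: glass beaker, 72 mm across, 85 mm high, standing on the bench beyond the tray's far side, near the lane's start. Origin at the centre of its underside.
- jar: Bystander: small white jar with black cap, 42 mm across, 50 mm high, standing on the bench on the robot's side of the tray, beside the lane. Origin at the centre of its underside.
Mind the look-alikes: they are no part of the job. Leave any red look-alike of the rack alone.

How it is judged:
By the outcome, as a careful person would: the job done as asked, in the order asked, and still so for the second after the job is handed in, with the robot touching nothing.
It also fails if it takes over 72 s, if anything falls off the work surface, if the arm or the gripper's body presses on something with over 40 N, if the wrist force passes 120 N, or if a joint passes its speed limit or range.

### The arm

A 6-joint arm with a two-finger parallel gripper is mounted at the origin on the work surface. World frame = base frame: x ahead of the robot, y to its left, z up, the work surface at z = 0. Lengths are in m, angles in rad, forces in N, time in s.
With the tool pointing down it reaches from about 0.35 to 0.975 m from the base axis. Payload 4.9 kg.
Tool frame: the origin (TCP) lies at the very end of the fingers, on their centre line; the grasp point (between the pads) lies 19 mm behind it; x points along the fingers, y is the direction in which the jaws open and shut, and the axes are right-handed (so a half turn about x gives the same grasp; the last joint's range is limited). The gripper opens to 85 mm and grips with 20 to 120 N. Pads are 22 mm wide; open, the fingers measure 114 mm over their backs; the gripper's body (76 mm by 85 mm) begins 54 mm behind the grasp point. The pads swing forward as they close: fully open they stand 13 mm farther back than shut.
Start: joints at [-0.119, 0.053, 1.613, -0, 1.476, -0.119], TCP at [0.625, 0, 0.231] pointing down, gripper open.
Joint ranges: [-3.01, 3.01], [-1.01, 2.22], [0.06, 2.58], [-1.02, 4.17], [0.09, 2.62], [-3.14, 3.14]. Speed limits (rad/s): [2.57, 2.57, 3.14, 3.14, 3.14, 3.14].

### API

Orientations are given as a unit quaternion [w, x, y, z].
In Python, from plant import manip gives the robot as it stands.
- The arm moves only by the tool play_rows, never from a script. Its argument "plan" is a list of rows, each a list of 5 numbers: the shift along the tool's x, y, z in mm, then the turn about the tool's x in rad, then the closure, from -1 (fully open) to 1 (shut). A call has 1 to 8 rows; each row is the pose to reach, as a shift and turn from the pose commanded when the call began, along the tool's axes at that moment; what a row does not reach only later rows make up. A row lasts 1/8 s, in which the tool goes at most 62.5 mm and 10.7 degrees, less where a joint would pass 70% of its speed; a pose out of reach is approached as far as the arm can. A call with a gripper value outside its range is refused whole. The fingers move at their own pace and stop on an object; the grip force is fixed at half the most. Time passes only in rows, so rows that repeat a pose let the fingers close. It gives the time, the measured TCP pose, the force and the opening at its end, in the units of the state.
- manip.state(): the state, without advancing time (a new reading comes with each control period).
- manip.grab_frame(name): name is "scene" or "side" or "wrist"; returns a dict with "img" (384x512x3 uint8, red, green, blue), "range_z" (384x512 float32, m along the optical axis (not along the pixel's ray), 0 where there is no reading), "fx", "fy", "cx", "cy" (pixels), "origin" and "rotation" of the camera in the world. Camera axes: x right, y up, looking along -z (the intrinsics and any distortion apply to the point x, -y, -z); pixel columns grow to the right and rows downward; lengths in m; the calibration is good to about 2 mm. The wrist camera is an equidistant fisheye: a pixel r from the principal point sees the ray r / f radians off the axis. A picture is of the moment at which its call begins.
- manip.job_done(): hands the job in, once; it reports no verdict.
The state is a dict: "time": time; "joint_pos": joint angles; "joint_vel": joint speeds; "joint_efforts": joint torques, N m; "tool_pos": TCP position; "tool_rot": TCP orientation; "contact_force": force on the tool from outside, world axes, zero at the start; "ft_torque": the same for the moment, N m; "gripper_width": opening from 0.0 (shut) to 1.0 (fully open).
Only numpy, scipy, OpenCV 4.12 (cv2) and the standard library are available. Lean on these libraries where they do the work, as an engineer would, in place of code of your own. Each camera call takes 0.05 s, during which the arm holds its last target. There are 200 camera calls.

## Working session

There is one attempt and no reset: what is moved stays moved. The work goes in short steps, Python scripts to look and compute and a tool call to move; the robot and the scene stay as the last step left them, time stands still between calls to the robot, and variables do not carry over. Pictures are saved under pics/ and viewed, about 8 in all and at most 12, crops included, and the job is handed in when it is done.

Besides the shell and the picture viewer there is one more tool, called by a JSON object that holds its "op" and its "data", one argument or row to a line. play_rows: Moves the arm, as the interface text tells. Its arguments: {"type":"object","properties":{"plan":{"type":"array"}},"required":["plan"]}

```bash
mkdir -p pics; cat > h.py <<'E'
import numpy as np, cv2
from plant import manip
def grab(n,name):
    f=manip.grab_frame(n); np.savez('f_'+name+'.npz',**f); cv2.imwrite(f'pics/{name}.png',f['img'][:,:,::-1]); return f
def pts(f):  # world point per pixel (pinhole)
    h,w=f['range_z'].shape; u,v=np.meshgrid(np.arange(w),np.arange(h)); z=f['range_z']
    P=np.stack([(u-f['cx'])/f['fx']*z,-(v-f['cy'])/f['fy']*z,-z],-1)
    return P@np.asarray(f['rotation']).T+np.asarray(f['origin'])
E
python3 - <<'E'
from h import *
for n in('scene','side'):
    f=grab(n,n+'0'); print(f['origin'],f['fx'],np.round(f['rotation'],2).tolist(),list(f))
a=cv2.imread('pics/scene0.png');b=cv2.imread('pics/side0.png')
s=manip.state();print(s['time'],s['tool_pos'],s['tool_rot'],s['gripper_width'])
E
```

```text
[1.03720083 0.39855571 0.70425143] 379.17759026013914 [0.41, 0.16, 0.31, 0.84] ['img', 'range_z', 'fx', 'fy', 'cx', 'cy', 'origin', 'rotation']
[-0.04292938 -0.59472189  0.72998206] 460.99727683794754 [0.83, 0.41, -0.18, -0.33] ['img', 'range_z', 'fx', 'fy', 'cx', 'cy', 'origin', 'rotation']
0.1 [6.24426664e-01 6.01650067e-05 2.30180555e-01] [ 0.49946593  0.49959607  0.50052438 -0.50041273] 0.9989860639230712
```

View pics/scene0.png

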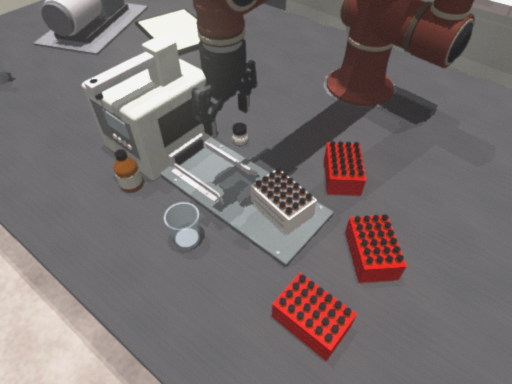

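View pics/side0.png

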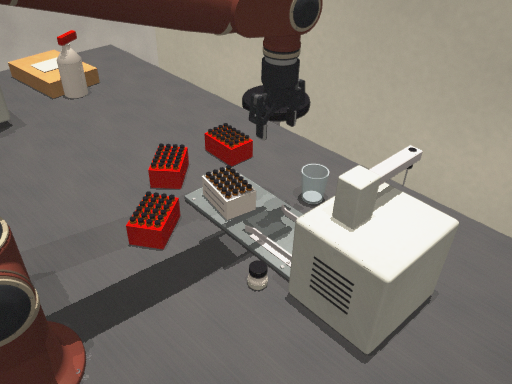

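The scene view shows the white rack at about (285,200), on the tray before the lane. The rails run from (240,170)/(220,195) up to the housing, the bottle is at (127,170), the beaker at (183,228) and the jar at (240,133). The red racks are decoys. The side view agrees: rack (230,190), jar (258,275). Next I'll measure with the depth images.

```bash
cat >> h.py <<'E'
from scipy.spatial.transform import Rotation as R
def pts(f):
    h,w=f['range_z'].shape; u,v=np.meshgrid(np.arange(w),np.arange(h)); z=f['range_z']
    P=np.stack([(u-f['cx'])/f['fx']*z,-(v-f['cy'])/f['fy']*z,-z],-1)
    q=np.asarray(f['rotation']).ravel(); r=R.from_quat(q[[1,2,3,0]]) if q.size==4 else R.from_matrix(q.reshape(3,3))
    return (P.reshape(-1,3)@r.as_matrix().T+np.asarray(f['origin'])).reshape(h,w,3)
E
python3 - <<'E'
from h import *
for n,box,rk in(('scene',(150,335,130,262),(250,320,165,235)),('side',(180,320,160,280),(195,262,160,222))):
    f=np.load(f'f_{n}0.npz');P=pts(f);ok=f['range_z']>0
    print(n,'bench z',np.median(P[300:380,100:250,2][ok[300:380,100:250]]) if n=='scene' else np.median(P[250:330,60:200,2]))
    def sub(b): 
        u0,u1,v0,v1=b; q=P[v0:v1,u0:u1].reshape(-1,3); return q[ok[v0:v1,u0:u1].ravel()]
    q=sub(box); pl=q[(abs(q[:,2]-.016)<.004)]
    print(' plate z',np.median(pl[:,2]),len(pl)); r=cv2.minAreaRect((pl[:,:2]*1e3).astype(np.float32)); print(' rect',r,cv2.boxPoints(r).round().tolist())
    rl=q[(abs(q[:,2]-.032)<.003)]; print(' rail',len(rl))
    q=sub(rk); t=q[(q[:,2]>.068)&(q[:,2]<.095)]; r=cv2.minAreaRect((t[:,:2]*1e3).astype(np.float32)); print(' rack',len(t),r, cv2.boxPoints(r).round().tolist())
    t=q[(q[:,2]>.02)&(q[:,2]<.095)]; r=cv2.minAreaRect((t[:,:2]*1e3).astype(np.float32)); print(' rackall',r)
# merged top-down map, 2mm px
M=np.zeros((330,330,3),np.uint8);H=np.full((330,330),-1.)
for n in('scene','side'):
    f=np.load(f'f_{n}0.npz');P=pts(f);ok=f['range_z']>0
    for p,c in zip(P[ok],f['img'][ok]):
        if p[2]>.11: continue
        i=int((.9-p[0])/.002); j=int((.33-p[1])/.002)
        if 0<=i<330 and 0<=j<330 and p[2]>H[i,j]: H[i,j]=p[2]; M[i,j]=c[::-1]
np.save('H.npy',H)
hm=cv2.applyColorMap((np.clip(H/.1,0,1)*255).astype(np.uint8),cv2.COLORMAP_JET)
cv2.imwrite('pics/top.png',np.hstack([cv2.resize(M,(400,400)),cv2.resize(hm,(400,400))]))
E
```

```text
scene bench z -0.0015942179675621504
 plate z 0.014340714194220672 6746
 rect ((586.55859375, -9.928619384765625), (372.3921203613281, 450.5924987792969), 28.825153350830078) [[315.0, 98.0], [532.0, -297.0], [858.0, -118.0], [641.0, 277.0]]
 rail 482
 rack 1742 ((578.6886596679688, 108.64591979980469), (126.88538360595703, 85.99308776855469), 79.35210418701172) [[525.0, 54.0], [609.0, 38.0], [633.0, 163.0], [548.0, 179.0]]
 rackall ((572.9605102539062, 74.42231750488281), (198.10218811035156, 86.3243408203125), 79.72203063964844)
side bench z -3.339112685518675e-06
 plate z 0.01622470491539768 3836
 rect ((629.2637939453125, 63.030731201171875), (522.583251953125, 302.0908203125), 76.05262756347656) [[420.0, -154.0], [713.0, -227.0], [839.0, 280.0], [546.0, 353.0]]
 rail 331
 rack 1138 ((576.3250122070312, 104.31320190429688), (128.5107879638672, 85.39855194091797), 78.75856018066406) [[522.0, 50.0], [606.0, 33.0], [631.0, 159.0], [547.0, 176.0]]
 rackall ((610.4961547851562, 150.58058166503906), (248.27407836914062, 134.8668975830078), 68.79503631591797)
```

View pics/top.png

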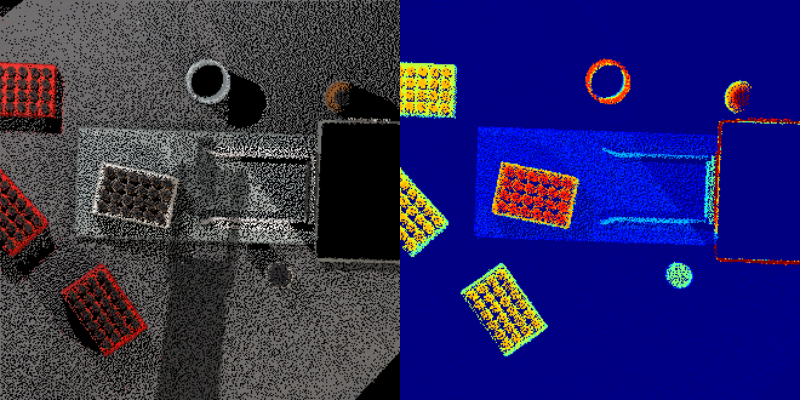

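The top-down map is clear. The lane runs to the right (world −y), the rack is askew at map (137,193), and the rails are at rows ~155 and ~220. Next I'll fit the rails and stop in each camera separately, so that the relative poses stay consistent.

```bash
cat >> h.py <<'E'
def fitline(q):
    for _ in range(5):
        vx,vy,x,y=cv2.fitLine(q.astype(np.float32),cv2.DIST_HUBER,0,.01,.01).ravel()
        d=(q-[x,y])@[-vy,vx]; q=q[abs(d)<max(2.5*np.median(abs(d)),.001)]
    if vy>0: vx,vy=-vx,-vy
    return np.array([vx,vy]),np.array([x,y]),len(q)
def tray(P,b=0):
    """tray pose from rail tops: heading, centre line; stop top for x"""
    z=P[:,2]-b; m=(z>.029)&(z<.0345)
    L=[]
    for lo,hi in((.62,.665),(.51,.55)):
        q=P[m&(P[:,0]>lo)&(P[:,0]<hi)&(P[:,1]<-.035)&(P[:,1]>-.16)]; L.append(fitline(q[:,:2]))
    return L
def rackfit(P,b=0):
    z=P[:,2]-b; q=P[(z>.071)&(z<.089)]
    return cv2.minAreaRect((q[:,:2]*1e3).astype(np.float32))
E
python3 - <<'E'
from h import *
for n,b,rk in(('scene',-.0016,(250,320,165,235)),('side',0,(195,262,160,222))):
    f=np.load(f'f_{n}0.npz');A=pts(f);ok=f['range_z']>0;P=A[ok]
    L=tray(P,b); print(n)
    for d,c,k in L: print('  rail ang',np.degrees(np.arctan2(d[0],-d[1])),'x at y=-.1',c[0]+d[0]/d[1]*(-.1-c[1]),k)
    d=L[0][0]+L[1][0]; d/=np.linalg.norm(d); nrm=np.array([-d[1],d[0]]) # y_tray = away from robot (+x)
    mid=(L[0][1]@nrm+L[1][1]@nrm)/2; print('  dist',(L[0][1]-L[1][1])@nrm,'mid',mid)
    s=P[:,:2]@d; t=P[:,:2]@nrm-mid; z=P[:,2]-b
    # x position: stop top (z=.046) edge, plate start
    m=(abs(z-.046)<.003)&(abs(t)<.04)&(s>.1)&(s<.24); h,e=np.histogram(s[m],np.arange(.1,.25,.002)); print('  stop top',[(round(a,3),int(c)) for a,c in zip(e,h) if c>3])
    m=(abs(z-.016)<.003)&(abs(t)<.08)&(s<-.1); h,e=np.histogram(s[m],np.arange(-.26,-.1,.004)); print('  plate start',[(round(a,3),int(c)) for a,c in zip(e,h)][:20])
    u0,u1,v0,v1=rk; q=A[v0:v1,u0:u1][ok[v0:v1,u0:u1]]; r=rackfit(q,b); bp=cv2.boxPoints(r)/1e3
    e=bp[[1,2,3,0]]-bp; i=np.argmax(np.linalg.norm(e,axis=1)); e=e[i]; e=-e if e[1]>0 else e
    c=np.array(r[0])/1e3
    print('  rack s,t mm',1e3*(c@d),1e3*(c@nrm-mid),'yaw',np.arctan2(e@nrm,e@d),r[1],'d',d)
    for nm,(x0,x1,y0,y1,hh) in dict(jar=(.44,.5,-.16,-.1,.05),beaker=(.75,.83,-.06,.05,.085),bottle=(.7,.8,-.26,-.18,.11)).items():
        k=(P[:,0]>x0)&(P[:,0]<x1)&(P[:,1]>y0)&(P[:,1]<y1)&(z>hh-.012)&(z<hh+.006); print('  ',nm,P[k].mean(0).round(3),1e3*(P[k][:,:2].mean(0)@d),1e3*(P[k][:,:2].mean(0)@nrm-mid))
E
```

```text
scene
  rail ang -2.2725039 x at y=-.1 0.64270514 82
  rail ang -2.021754 x at y=-.1 0.53702945 76
  dist 0.10561508 mid 0.5932021
  stop top [(np.float64(0.152), 15), (np.float64(0.154), 23), (np.float64(0.156), 14), (np.float64(0.158), 18), (np.float64(0.16), 23), (np.float64(0.162), 17)]
  plate start [(np.float64(-0.26), 0), (np.float64(-0.256), 0), (np.float64(-0.252), 0), (np.float64(-0.248), 0), (np.float64(-0.244), 0), (np.float64(-0.24), 0), (np.float64(-0.236), 0), (np.float64(-0.232), 0), (np.float64(-0.228), 81), (np.float64(-0.224), 110), (np.float64(-0.22), 109), (np.float64(-0.216), 112), (np.float64(-0.212), 111), (np.float64(-0.208), 102), (np.float64(-0.204), 112), (np.float64(-0.2), 103), (np.float64(-0.196), 87), (np.float64(-0.192), 70), (np.float64(-0.188), 45), (np.float64(-0.184), 36)]
  rack s,t mm -130.31351358099528 -18.66503424560029 yaw -0.15733725 (127.01045989990234, 84.55119323730469) d [-0.0374657 -0.9992979]
   jar [ 0.454 -0.125  0.046] 108.35833104428767 -135.20550843409774
   beaker [ 0.779 -0.011  0.08 ] -18.505513467419757 185.33126348701035
   
[... 412 characters left out ...]
-0.232), 0), (np.float64(-0.228), 0), (np.float64(-0.224), 0), (np.float64(-0.22), 2), (np.float64(-0.216), 19), (np.float64(-0.212), 15), (np.float64(-0.208), 16), (np.float64(-0.204), 19), (np.float64(-0.2), 15), (np.float64(-0.196), 12), (np.float64(-0.192), 12), (np.float64(-0.188), 11), (np.float64(-0.184), 13)]
  rack s,t mm -118.40291906796779 -17.045922344794295 yaw -0.17282139 (127.19972229003906, 85.39855194091797) d [-0.02337656 -0.9997268 ]
   jar [ 0.45  -0.134  0.049] 123.30791477483544 -137.71175796355624
   beaker [ 0.781 -0.01   0.081] -7.762637084149442 189.66586470642477
   bottle [nan nan nan] nan nan<stdin>:17: RuntimeWarning: Mean of empty slice.
  ret = um.true_divide(
```

Rail spacing (~106 mm centre to centre) and rack size (127×85) match the given dimensions. The two cameras differ by about 4 mm and 1°. I'll take a wrist view for a closer measurement in the robot's own frame.

```bash
cat >> h.py <<'E'
def wpts(f):
    h,w=f['range_z'].shape; u,v=np.meshgrid(np.arange(w),np.arange(h)); z=f['range_z']
    a=(u-f['cx'])/f['fx'];b=(v-f['cy'])/f['fy'];th=np.hypot(a,b);k=np.tan(np.minimum(th,1.5))/np.maximum(th,1e-9)
    P=np.stack([a*k*z,-b*k*z,-z],-1); q=np.asarray(f['rotation']).ravel(); r=R.from_quat(q[[1,2,3,0]])
    return P@r.as_matrix().T+np.asarray(f['origin'])
def topmap(P,ok,img,name,b=0):
    M=np.zeros((330,330,3),np.uint8);H=np.full((330,330),-1.)
    for p,c in zip(P[ok],img[ok]):
        if p[2]>.11: continue
        i=int((.9-p[0])/.002); j=int((.33-p[1])/.002)
        if 0<=i<330 and 0<=j<330 and p[2]>H[i,j]: H[i,j]=p[2]; M[i,j]=c[::-1]
    hm=cv2.applyColorMap((np.clip(H/.1,0,1)*255).astype(np.uint8),cv2.COLORMAP_JET)
    cv2.imwrite(f'pics/{name}.png',np.hstack([cv2.resize(M,(400,400)),cv2.resize(hm,(400,400))]))
E
python3 - <<'E'
from h import *
f=grab('wrist','wrist0'); P=wpts(f); ok=f['range_z']>0
print(f['origin'],f['rotation'],f['fx'],f['cx'],f['cy'])
Q=P[ok]; near=(abs(Q[:,0]-.6)<.25)&(abs(Q[:,1])<.3)
h,e=np.histogram(Q[near][:,2],np.arange(-.01,.1,.002)); print([(round(a,3),int(c)) for a,c in zip(e,h) if c>150])
topmap(P,ok,f['img'],'wtop')
a=cv2.imread('pics/wtop.png'); b=cv2.imread('pics/wrist0.png'); 
cv2.imwrite('pics/wboth.png',np.hstack([cv2.resize(b,(400,300)),cv2.resize(a,(600,300))])[:, :800])
for bb in (0,):
  for d,c,k in tray(Q,bb): print('rail',np.degrees(np.arctan2(d[0],-d[1])),c,'x at -.1',c[0]+d[0]/d[1]*(-.1-c[1]),k)
m=(Q[:,1]>0.02)&(Q[:,1]<.2)&(Q[:,0]>.5)&(Q[:,0]<.66); print(rackfit(Q[m]))
E
```

```text
[0.62417429 0.0746791  0.3719471 ] [ 9.88790066e-01 -1.49309622e-01  8.83485456e-04  2.49869498e-04] 297.3186396354542 256.1218941193908 194.18039280534725
[(np.float64(-0.004), 3235), (np.float64(-0.002), 37238), (np.float64(0.0), 6883), (np.float64(0.002), 231), (np.float64(0.004), 342), (np.float64(0.006), 159), (np.float64(0.008), 158), (np.float64(0.01), 164), (np.float64(0.012), 1905), (np.float64(0.014), 22040), (np.float64(0.016), 5296), (np.float64(0.018), 560), (np.float64(0.02), 373), (np.float64(0.022), 356), (np.float64(0.024), 356), (np.float64(0.026), 355), (np.float64(0.028), 397), (np.float64(0.03), 959), (np.float64(0.032), 353), (np.float64(0.034), 305), (np.float64(0.036), 333), (np.float64(0.038), 324), (np.float64(0.04), 344), (np.float64(0.042), 352), (np.float64(0.044), 565), (np.float64(0.046), 387), (np.float64(0.048), 608), (np.float64(0.05), 759), (np.float64(0.052), 358), (np.float64(0.054), 440), (np.float64(0.056), 1493), (np.float64(0.058), 863), (np.float64(0.06), 528), (np.float64(0.062), 676), (np.float64(0.064), 524), (np.float64(0.066), 625), (np.float64(0.068), 1556), (np.float64(0.07), 707), (np.float64(0.072), 3868), (np.float64(0.074), 1742), (np.float64(0.076), 442), (np.float64(0.078), 776), (np.float64(0.08), 359), (np.float64(0.082), 809), (np.float64(0.084), 3102), (np.float64(0.086), 511)]
rail -2.656504 [ 0.6422734  -0.09304734] x at -.1 0.64195085 278
rail -2.0359128 [ 0.53651583 -0.09231518] x at -.1 0.53624266 287
((577.6126708984375, 106.0380859375), (126.37986755371094, 84.27230834960938), 78.32424926757812)
```

View pics/wboth.png

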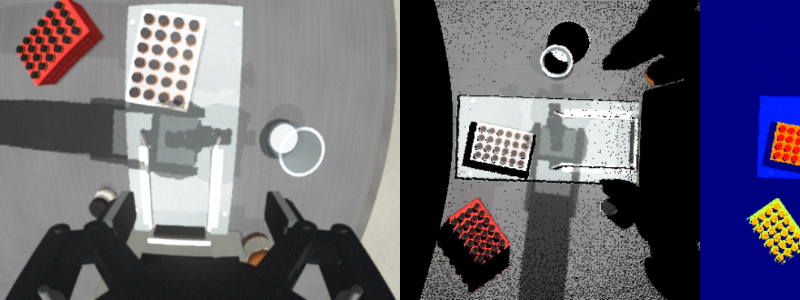

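The wrist view shows the whole tray, with the rack at (165,60), the rails at (145,185)/(215,185) and the stop at (185,240). I'll fit the tray heading to the long plate edges and the rails, all in this one frame.

```bash
cat >> h.py <<'E'
def trayedges(Q,b=-.001):
    """plate edges (t=+-90) by extremes of plate-height points in slices along y"""
    z=Q[:,2]-b; p=Q[(abs(z-.016)<.003)&(Q[:,0]>.45)&(Q[:,0]<.72)]
    lo,hi=[],[]
    for y in np.arange(-.14,.2,.005):
        s=p[(p[:,1]>=y)&(p[:,1]<y+.005)]
        if len(s)>30: lo.append([np.percentile(s[:,0],.5),y+.0025]); hi.append([np.percentile(s[:,0],99.5),y+.0025])
    return fitline(np.array(hi)),fitline(np.array(lo))
E
python3 - <<'E'
from h import *
f=np.load('f_wrist0.npz'); P=wpts(f); Q=P[f['range_z']>0]
E=trayedges(Q); L=tray(Q,-.001)
for d,c,k in E+tuple(L): print(np.degrees(np.arctan2(d[0],-d[1])),'x at 0',c[0]-d[0]/d[1]*c[1],'x at -.1',c[0]+d[0]/d[1]*(-.1-c[1]),k)
d=sum(x[0] for x in E+tuple(L)); d/=np.linalg.norm(d); n=np.array([-d[1],d[0]])
print('heading',np.degrees(np.arctan2(d[0],-d[1])),'mid edges',(E[0][1]+E[1][1])@n/2,'rails',(L[0][1]+L[1][1])@n/2, 'width',(E[0][1]-E[1][1])@n)
mid=(L[0][1]+L[1][1])@n/2
s=Q[:,:2]@d; t=Q[:,:2]@n-mid; z=Q[:,2]+.001
m=(abs(z-.016)<.003)&(abs(t)<.08)&(s<0);print('plate start s',np.percentile(s[m&(s>-.26)],[.1,.5]))
m=(abs(z-.046)<.002)&(abs(t)<.04)&(s>.1)&(s<.2);print('stop top',np.percentile(s[m],[2,10,50,90,98]),m.sum())
m=(abs(z-.031)<.01)&(abs(t)<.04)&(s>.1)&(s<.2);print('stop face',np.percentile(s[m],[2,10,50,90,98]),m.sum())
for sg in(1,-1):
    m=(abs(z-.032)<.002)&(abs(sg*t-.056)<.012)&(s<.2);print('rail start',np.percentile(s[m],[1,3,10]),m.sum())
c=np.array([.5776,.1060]);print('rack',c@d,c@n-mid, 'd',d,'n',n,'mid',mid)
E
```

```text
-2.0837173 x at 0 0.6815468 x at -.1 0.6779084 67
-1.95964 x at 0 0.5040304 x at -.1 0.50060886 48
-2.6793168 x at 0 0.6465994 x at -.1 0.64191973 282
-2.076805 x at 0 0.5399545 x at -.1 0.53632814 302
heading -2.1998687 mid edges 0.592302 rails 0.5925476 width 0.17752562
plate start s [-0.22389988 -0.22312111]
stop top [0.15474522 0.15562399 0.15934265 0.16357239 0.16432379] 352
stop face [0.15422387 0.15467121 0.15548924 0.15627492 0.15657157] 469
rail start [-0.0156095  -0.01317817 -0.00363844] 419
rail start [-0.01520774 -0.01178255 -0.00294331] 433
rack -0.1280933603942394 -0.019442124168574826 d [-0.03838552 -0.99926305] n [ 0.99926305 -0.03838552] mid 0.5925476
```

{"op": "play_rows", "data": {
  "plan": [
    [0,-20,-20,-0.18,-1],
    [0,-50,-50,-0.36,-1],
    [0,-80,-80,-0.54,-1],
    [0,-110,-100,-0.72,-1],
    [0,-123,-108.5,-0.9,-1],
    [0,-123,-108.5,-1.08,-1],
    [0,-123,-108.5,-1.26,-1],
    [0,-123,-108.5,-1.44,-1]
  ]
}}

```text
time: 1.15
tool_pos: [0.5017, 0.1086, 0.231]
tool_rot: [0.706, 0.044, 0.706, -0.044]
contact_force: [-0.6, -0.4, 0.6]
gripper_width: 0.999
```

```bash
cat >> h.py <<'E'
D=np.array([-.03577,-.99936]);N=np.array([.99936,-.03577]);O=np.array([.5918,-.0267])
def where():
    s=manip.state(); q=np.array(s['tool_rot']); M=R.from_quat(q[[1,2,3,0]]).as_matrix(); p=np.array(s['tool_pos'])
    print('t',round(s['time'],2),'tray mm',((p[:2]-O)@np.c_[D,N]*1e3).round(1),'z',(p[2]*1e3).round(1),'F lane',np.round([np.array(s['contact_force'])[:2]@D,np.array(s['contact_force'])[:2]@N,s['contact_force'][2]],1),'w',round(s['gripper_width'],3))
    print(' toolz in tray angle',np.arctan2(M[:2,2]@N,M[:2,2]@D).round(4),'down',M[2,0].round(4)); return p,M
E
python3 -c "
from h import *
where()"
```

```text
t 1.15 tray mm [-132.   -94.9] z 231.0 F lane [ 0.4 -0.6  0.6] w 0.999
 toolz in tray angle 1.4819 down -1.0
```

{"op": "play_rows", "data": {
  "plan": [
    [30,0,0,-0.089,-1],
    [70,0,0,-0.089,-1],
    [110,0,0,-0.089,-1],
    [140,0,0,-0.089,-1],
    [165,0,0,-0.089,-1],
    [185,0,0,-0.089,-1],
    [195,0,0,-0.089,-1],
    [197,0,0,-0.089,-1]
  ]
}}

```text
time: 2.15
tool_pos: [0.5016, 0.1085, 0.0338]
tool_rot: [0.707, 0.015, 0.707, -0.015]
contact_force: [1.1, 0.1, 0.3]
gripper_width: 1.0
```

```bash
python3 - <<'E'
from h import *
where()
grab('scene','scene1'); a=cv2.imread('pics/scene1.png')[120:270,150:350]
cv2.imwrite('pics/scene1c.png',cv2.resize(a,(800,600),interpolation=cv2.INTER_CUBIC))
E
```

```text
t 2.15 tray mm [-131.9  -95. ] z 33.8 F lane [-0.1  1.1  0.3] w 1.0
 toolz in tray angle 1.5648 down -1.0
```

View pics/scene1c.png

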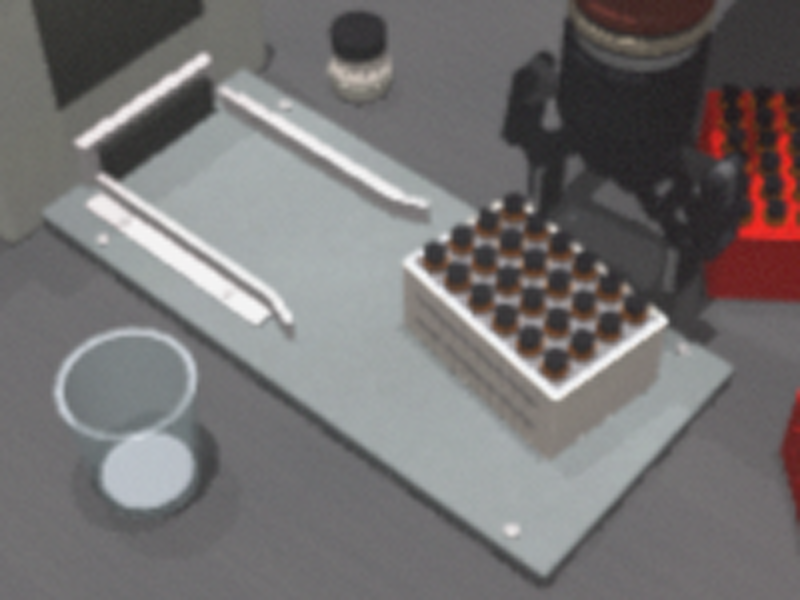

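Both fingers stand behind the rack's near wall, at crop (540,180) and (690,260), and clear of everything else. Now a slow push across the lane.

{"op": "play_rows", "data": {
  "plan": [
    [0,0,5,0,-1],
    [0,0,10,0,-1],
    [0,0,14,0,-1],
    [0,0,18,0,-1],
    [0,0,22,0,-1],
    [0,0,26,0,-1],
    [0,0,30,0,-1],
    [0,0,33,0,-1]
  ]
}}

```text
time: 3.2
tool_pos: [0.5352, 0.1071, 0.0342]
tool_rot: [0.707, 0.015, 0.707, -0.015]
contact_force: [-1.3, -1.1, -0.2]
gripper_width: 1.002
```

```bash
cat >> h.py <<'E'
def rackpose(n,name):
    """rack in the tray frame, wrist (bias b -1mm) or scene/side; scene tray frame shifted onto its own rails"""
    f=grab(n,name); A=wpts(f) if n=='wrist' else pts(f); Q=A[f['range_z']>0]; b={'wrist':-.001,'scene':-.0016,'side':0}[n]
    im=f['img'][f['range_z']>0].astype(int); z=Q[:,2]-b; ST=(Q[:,:2]-O)@np.c_[D,N]
    k=(abs(z-.074)<.0025)&(abs(ST[:,1])<.1)&(ST[:,0]>-.25)&(ST[:,0]<.16)&(im.min(1)>110)
    q=(ST[k]*1e3).astype(np.float32)
    r=cv2.minAreaRect(q); bp=cv2.boxPoints(r); e=bp[[1,2,3,0]]-bp; i=np.argmax(np.linalg.norm(e,axis=1)); e=e[i]*np.sign(e[i][0])
    print(n,'rack x,y',np.round(r[0],1),'yaw',round(float(np.arctan2(e[1],e[0])),4),'size',np.round(r[1],1),len(q))
E
python3 - <<'E'
from h import *
where(); rackpose('scene','s2'); rackpose('wrist','w2')
E
```

```text
t 3.2 tray mm [-131.7  -61.4] z 34.2 F lane [ 1.1 -1.2 -0.2] w 1.002
 toolz in tray angle 1.5648 down -1.0
scene rack x,y [-139.6   -5.6] yaw -0.0218 size [ 85.2 125.8] 518
wrist rack x,y [-140.4  -51.9] yaw -0.2397 size [ 58.8 135.6] 2546
```

{"op": "play_rows", "data": {
  "plan": [
    [0,0,2,-0.006,-1],
    [0,0,4,-0.006,-1],
    [0,0,6,-0.006,-1],
    [0,0,6.5,-0.006,-1],
    [0,0,6.5,-0.006,-1]
  ]
}}

```text
time: 3.92
tool_pos: [0.5415, 0.107, 0.0344]
tool_rot: [0.707, 0.013, 0.707, -0.013]
contact_force: [-2.3, 0.1, 1.6]
gripper_width: 0.998
```

```bash
python3 - <<'E'
from h import *
where(); rackpose('scene','s3')
f=np.load('f_s3.npz');Q=pts(f)[f['range_z']>0]
L=tray(Q,-.0016)
for d,c,k in L: print(np.degrees(np.arctan2(d[0],-d[1])),1e3*((c-O)@N),1e3*((c-O)@D),k)
E
```

```text
t 3.92 tray mm [-131.8  -55.1] z 34.4 F lane [-0.1 -2.3  1.6] w 0.998
 toolz in tray angle 1.5709 down -1.0
scene rack x,y [-140.9    0.3] yaw 0.03 size [125.9  85.2] 518
-1.9023556 53.7072292301767 66.65592469246293 84
-2.3663712 -52.26956443511319 61.38063187391663 74
```

{"op": "play_rows", "data": {
  "plan": [
    [0,0,-10,0,-1],
    [0,0,-28,0,-1],
    [-30,0,-30,0,-1],
    [-80,0,-30,0,-1],
    [-130,0,-30,0.1,-1],
    [-180,30,0,0.28,-1],
    [-195,70,30,0.46,-1],
    [-195,100,55,0.64,-1]
  ]
}}

```text
time: 4.97
tool_pos: [0.6022, 0.2064, 0.2327]
tool_rot: [0.668, 0.238, 0.664, -0.235]
contact_force: [-0.2, 0.9, -0.4]
gripper_width: 1.002
```

{"op": "play_rows", "data": {
  "plan": [
    [0,0,0,0.18,0],
    [0,0,0,0.36,0],
    [0,0,0,0.54,0],
    [0,0,0,0.72,0],
    [0,0,0,0.9,0],
    [0,0,0,0.93,0],
    [0,0,0,0.93,0],
    [0,0,0,0.93,0]
  ]
}}

```text
time: 5.98
tool_pos: [0.5999, 0.2048, 0.2293]
tool_rot: [0.492, 0.508, 0.492, -0.508]
contact_force: [-0.5, -0.0, 0.0]
gripper_width: 0.498
```

```bash
cat >> h.py <<'E'
def edges(Q,b):
    """rack top outline by slices in tray frame: long sides and rear/front"""
    z=Q[:,2]-b; ST=(Q[:,:2]-O)@np.c_[D,N]*1e3; k=(z>.0715)&(z<.0885)&(abs(ST[:,1])<70)&(ST[:,0]>-240)&(ST[:,0]<160); q=ST[k]
    c=(np.percentile(q,1,axis=0)+np.percentile(q,99,axis=0))/2; out=[]
    for ax,h in((0,55),(1,36)):
        lo,hi=[],[]
        for u in np.arange(c[ax]-h,c[ax]+h,4):
            s=q[(q[:,ax]>=u)&(q[:,ax]<u+4)]
            if len(s)>6: lo.append([u+2,np.sort(s[:,1-ax])[:2].mean()]);hi.append([u+2,np.sort(s[:,1-ax])[-2:].mean()])
        for e in(lo,hi):
            e=np.array(e); p=np.polyfit(e[:,0],e[:,1],1); r=e[:,1]-np.polyval(p,e[:,0]); g=abs(r)<2*np.median(abs(r))+.3; p=np.polyfit(e[g,0],e[g,1],1); out.append((round(float(np.polyval(p,c[ax])),1),round(float(p[0]) if ax==0 else -float(p[0]),4)))
    print('sides y(near,yaw),(far,yaw), x(rear,yaw),(front,yaw):',out)
E
python3 - <<'E'
from h import *
where(); f=grab('wrist','w4'); Q=wpts(f)[f['range_z']>0]; edges(Q,-.001)
E=trayedges(Q); L=tray(Q,-.001)
for d,c,k in E+tuple(L): print(np.degrees(np.arctan2(d[0],-d[1])),((c-O)@np.c_[D,N]*1e3).round(1),k)
f=np.load('f_s3.npz'); 
f=grab('scene','s4'); print('scene');edges(pts(f)[f['range_z']>0],-.0016)
E
```

```text
t 5.97 tray mm [-2.317e+02 -1.000e-01] z 229.3 F lane [ 0.1 -0.5  0. ] w 0.498
 toolz in tray angle 0.0022 down -1.0
sides y(near,yaw),(far,yaw), x(rear,yaw),(front,yaw): [(-43.9, 0.0022), (38.7, 0.0037), (-200.5, 0.0032), (-81.3, 0.0077)]Traceback (most recent call last):
  File "<stdin>", line 3, in <module>
  File "h.py", line 26, in tray
    q=P[m&(P[:,0]>lo)&(P[:,0]<hi)&(P[:,1]<-.035)&(P[:,1]>-.16)]; L.append(fitline(q[:,:2]))
                                                                          ~~~~~~~^^^^^^^^^
  File "h.py", line 17, in fitline
    vx,vy,x,y=cv2.fitLine(q.astype(np.float32),cv2.DIST_HUBER,0,.01,.01).ravel()
              ~~~~~~~~~~~^^^^^^^^^^^^^^^^^^^^^^^^^^^^^^^^^^^^^^^^^^^^^^^
cv2.error: OpenCV(4.12.0) /io/opencv/modules/imgproc/src/linefit.cpp:50: error: (-215:Assertion failed) count > 0 in function 'fitLine2D_wods'
```

View pics/w4.png

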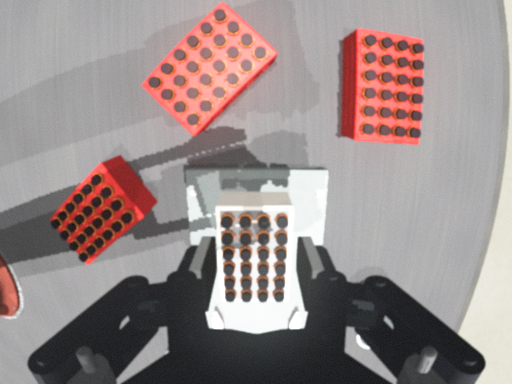

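The wrist view shows the rack square on the tray, its rear face at row ~205 and the fingers behind and above it; the hand hides the lane. I'll compare the plate edges with the rack in the same views.

```bash
python3 - <<'E'
from h import *
f=np.load('f_w4.npz'); Q=wpts(f)[f['range_z']>0]; z=Q[:,2]+.001; ST=(Q[:,:2]-O)@np.c_[D,N]*1e3
print('bench',np.median(z[abs(z)<.006]),'plate',np.median(z[abs(z-.016)<.004]))
for a in range(-222,-150,10):
    k=(abs(z-.016)<.004)&(ST[:,0]>a)&(ST[:,0]<a+10)&(abs(ST[:,1])<110); print(a,np.percentile(ST[k,1],[.5,99.5]).round(1),k.sum())
f=grab('scene','s4'); Q=pts(f)[f['range_z']>0]; print('scene'); edges(Q,-.0016)
for d,c,k in tray(Q,-.0016)+list(trayedges(Q,-.0016)): print(np.degrees(np.arctan2(d[0],-d[1])),((c-O)@np.c_[D,N]*1e3).round(1),k)
z=Q[:,2]+.0016; ST=(Q[:,:2]-O)@np.c_[D,N]*1e3
k=(abs(z-.046)<.002)&(abs(ST[:,1])<40)&(ST[:,0]>100)&(ST[:,0]<180);print('stop top x',np.percentile(ST[k,0],[2,98]))
E
```

```text
bench 0.00016231307513203588 plate 0.016160716737543324
-222 [-88.7  88.5] 1098
-212 [-89.2  88. ] 1043
-202 [-88.8  88.8] 699
-192 [-89.5  88.3] 472
-182 [-88.8  89. ] 446
-172 [-89.7  88.6] 433
-162 [-89.   88.2] 411
-152 [-89.7  88.9] 414
scene
sides y(near,yaw),(far,yaw), x(rear,yaw),(front,yaw): [(-37.2, 0.0016), (39.2, -0.002), (-202.0, -0.0054), (-81.3, 0.0099)]
-1.916173 [68.7 53.7] 84
-2.7268205 [ 73.2 -52. ] 71
-2.0989213 [-73.   89.8] 58
-1.8340399 [-25.6 -87.3] 27
stop top x [147.75408387 158.76753684]
```

Plate centre is about −0.3 and the rack about −2 in y with yaw ≈ 0, well within the 9 mm clearance on each side. Next: descend behind the rack and push along the lane.

{"op": "play_rows", "data": {
  "plan": [
    [40,-2,0,0.002,0],
    [80,-2,0,0.002,0],
    [120,-2,0,0.002,0],
    [150,-2,0,0.002,0],
    [175,-2,0,0.002,0],
    [190,-2,0,0.002,0],
    [195,-2,0,0.002,0],
    [195,-2,0,0.002,0]
  ]
}}

```text
time: 7.08
tool_pos: [0.5984, 0.205, 0.0349]
tool_rot: [0.491, 0.509, 0.491, -0.509]
contact_force: [-0.6, 0.4, -0.9]
gripper_width: 0.501
```

{"op": "play_rows", "data": {
  "plan": [
    [0,0,6,0,0],
    [0,0,12,0,0],
    [0,0,16,0,0],
    [0,0,20,0,0],
    [0,0,26,0,0],
    [0,0,32,0,0],
    [0,0,38,0,0],
    [0,0,44,0,0]
  ]
}}

```text
time: 8.07
tool_pos: [0.5966, 0.1607, 0.0346]
tool_rot: [0.491, 0.509, 0.491, -0.509]
contact_force: [-0.1, 2.7, 2.1]
gripper_width: 0.497
```

{"op": "play_rows", "data": {
  "plan": [
    [0,0,6,0,0],
    [0,0,12,0,0],
    [0,0,18,0,0],
    [0,0,24,0,0],
    [0,0,30,0,0],
    [0,0,36,0,0],
    [0,0,40,0,0],
    [0,0,42,0,0]
  ]
}}

```text
time: 9.07
tool_pos: [0.5947, 0.1187, 0.0342]
tool_rot: [-0.491, -0.509, -0.491, 0.509]
contact_force: [-0.1, 3.9, 2.5]
gripper_width: 0.498
```

```bash
python3 - <<'E'
from h import *
where(); f=grab('scene','s5'); Q=pts(f)[f['range_z']>0]; edges(Q,-.0016)
a=cv2.imread('pics/s5.png')[120:270,150:350]
cv2.imwrite('pics/s5c.png',cv2.resize(a,(800,600),interpolation=cv2.INTER_CUBIC))
E
```

```text
t 9.07 tray mm [-145.4   -2.3] z 34.2 F lane [-3.9 -0.2  2.5] w 0.498
 toolz in tray angle -0.0014 down -1.0
sides y(near,yaw),(far,yaw), x(rear,yaw),(front,yaw): [(-23.1, -0.3202), (38.3, -0.0188), (-129.5, 0.2781), (-16.5, -0.0018)]
```

View pics/s5c.png

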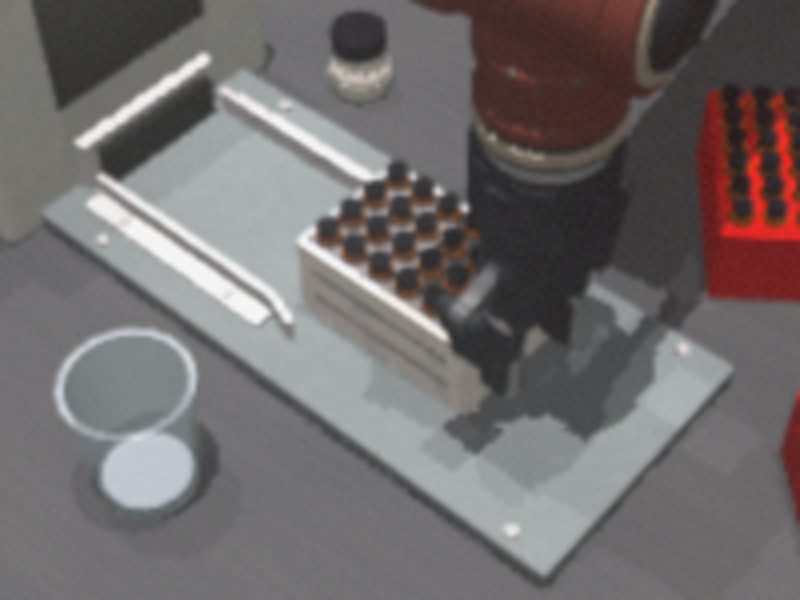

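The rack is straight, with its front at the lane mouth and about 3 mm toward the near side. I'll add a slight lateral trim as the push goes on.

{"op": "play_rows", "data": {
  "plan": [
    [0,0.4,5,0,0],
    [0,0.8,10,0,0],
    [0,1.2,15,0,0],
    [0,1.6,20,0,0],
    [0,2,25,0,0],
    [0,2,30,0,0],
    [0,2,35,0,0],
    [0,2,39,0,0]
  ]
}}

```text
time: 10.12
tool_pos: [0.5953, 0.0795, 0.0342]
tool_rot: [-0.491, -0.509, -0.491, 0.509]
contact_force: [-0.5, 2.7, 0.2]
gripper_width: 0.503
```

```bash
cat > look.py <<'E'
from h import *; import sys
n=sys.argv[1]; where(); f=grab('scene','s'+n); Q=pts(f)[f['range_z']>0]; edges(Q,-.0016)
z=Q[:,2]+.0016; ST=(Q[:,:2]-O)@np.c_[D,N]*1e3
k=(abs(z-.074)<.002)&(abs(ST[:,1])<60)&(ST[:,0]>-240)&(ST[:,0]<160); x=ST[k]; fr=np.percentile(x[:,0],98)
for a in range(int(fr)-115,int(fr)-2,15):
    w=x[(x[:,0]>a)&(x[:,0]<a+15)]
    if len(w)>5: print(a,np.percentile(w[:,1],[2,98]).round(1),end=' ')
print('front',fr)
E
python3 look.py 6; python3 - <<'E'
from h import *
f=grab('side','side6'); cv2.imwrite('pics/side6c.png',cv2.resize(cv2.imread('pics/side6.png')[160:300,180:340],(800,700))[:600])
E
```

```text
t 10.12 tray mm [-106.2   -0.3] z 34.2 F lane [-2.7 -0.6  0.2] w 0.503
 toolz in tray angle -0.0013 down -1.0
sides y(near,yaw),(far,yaw), x(rear,yaw),(front,yaw): [(-16.9, -0.4228), (40.4, 0.0188), (-90.7, 0.3252), (20.7, -0.0253)]
-73 [20.7 41.5] -58 [-21.9  42. ] -43 [-28.3  40.6] -28 [-24.7  41.8] -13 [-38.9  41.5] 2 [-32.4  41.8] 17 [-29.9  41. ] front 27.501750911624562
```

View pics/side6c.png

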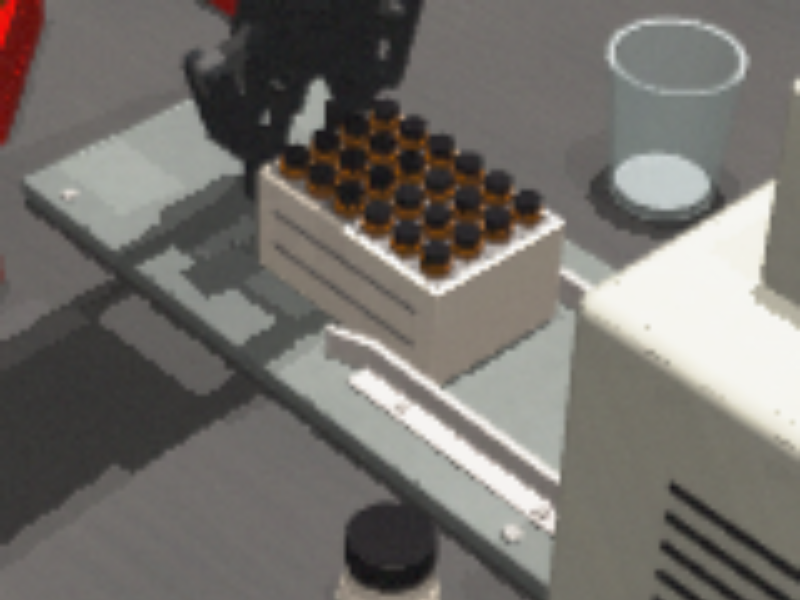

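The rack is entering the lane with clear gaps on both sides (about 10 mm far, 8 mm near by scene depth). Continuing.

{"op": "play_rows", "data": {
  "plan": [
    [0,0,5,0.001,0],
    [0,0,10,0.001,0],
    [0,0,15,0.001,0],
    [0,0,20,0.001,0],
    [0,0,25,0.001,0],
    [0,0,30,0.001,0],
    [0,0,35,0.001,0],
    [0,0,40,0.001,0]
  ]
}}

```text
time: 11.22
tool_pos: [0.5938, 0.0396, 0.0342]
tool_rot: [-0.49, -0.509, -0.49, 0.509]
contact_force: [-0.6, 1.6, -1.4]
gripper_width: 0.495
```

{"op": "play_rows", "data": {
  "plan": [
    [0,0,5,0,0],
    [0,0,10,0,0],
    [0,0,15,0,0],
    [0,0,20,0,0],
    [0,0,25,0,0],
    [0,0,30,0,0],
    [0,0,35,0,0],
    [0,0,38,0,0]
  ]
}}

```text
time: 12.22
tool_pos: [0.5924, 0.0016, 0.0343]
tool_rot: [-0.49, -0.509, -0.49, 0.509]
contact_force: [-0.1, 1.9, -1.1]
gripper_width: 0.501
```

```bash
python3 look.py 7; python3 - <<'E'
from h import *
cv2.imwrite('pics/s7c.png',cv2.resize(cv2.imread('pics/s7.png')[110:230,140:300],(800,600),interpolation=cv2.INTER_CUBIC))
E
```

```text
t 12.22 tray mm [-28.3  -0.4] z 34.3 F lane [-1.9 -0.2 -1.1] w 0.501
 toolz in tray angle -0.0024 down -1.0
sides y(near,yaw),(far,yaw), x(rear,yaw),(front,yaw): [(-8.1, -0.5196), (40.3, -0.0389), (-7.6, 0.0609), (99.0, -0.0663)]
3 [35.7 40.9] 18 [-3.3 41.6] 33 [-15.3  40.7] 48 [-24.4  40.7] 63 [-31.8  39.6] 78 [-40.3  40.6] 93 [-28.1  41.2] front 103.6215607432988
```

View pics/s7c.png

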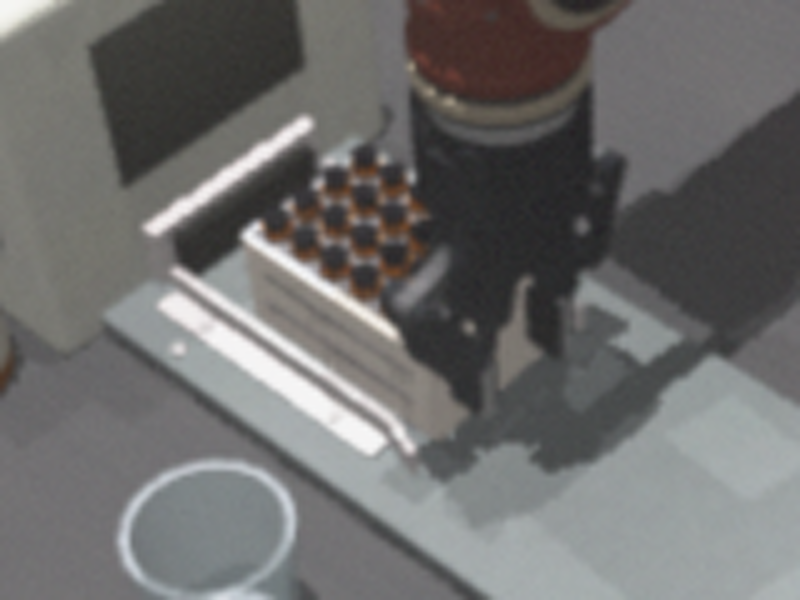

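The rack is in the lane and parallel to it, with gaps on both sides. Now the last ~40 mm, slowing near the stop.

{"op": "play_rows", "data": {
  "plan": [
    [0,0.5,5,-0.002,0],
    [0,1,10,-0.002,0],
    [0,1,15,-0.002,0],
    [0,1,20,-0.002,0],
    [0,1,25,-0.002,0],
    [0,1,29,-0.002,0],
    [0,1,32,-0.002,0],
    [0,1,34,-0.002,0]
  ]
}}

```text
time: 13.28
tool_pos: [0.5922, -0.0322, 0.0344]
tool_rot: [0.491, 0.509, 0.491, -0.509]
contact_force: [-0.4, 2.6, -0.1]
gripper_width: 0.498
```

{"op": "play_rows", "data": {
  "plan": [
    [0,0,1,0,0],
    [0,0,2,0,0],
    [0,0,2,0,0]
  ]
}}

```text
time: 13.65
tool_pos: [0.5921, -0.0341, 0.0344]
tool_rot: [-0.491, -0.509, -0.491, 0.509]
contact_force: [0.5, 1.4, 0.7]
gripper_width: 0.5
```

{"op": "play_rows", "data": {
  "plan": [
    [0,0,1,0,0],
    [0,0,2,0,0],
    [0,0,2,0,0]
  ]
}}

```text
time: 14.02
tool_pos: [0.5921, -0.0361, 0.0344]
tool_rot: [0.491, 0.509, 0.491, -0.509]
contact_force: [0.4, 0.9, 1.5]
gripper_width: 0.501
```

```bash
python3 look.py 8
```

```text
t 14.03 tray mm [9.4 0.6] z 34.4 F lane [-0.9  0.4  1.5] w 0.501
 toolz in tray angle -0.0002 down -1.0
sides y(near,yaw),(far,yaw), x(rear,yaw),(front,yaw): [(-7.7, -0.4918), (38.2, 0.0714), (30.7, 0.0589), (135.7, -0.0169)]
41 [37.1 42.9] 56 [ 1.9 42.4] 71 [-7.8 41.6] 86 [-23.   41.4] 101 [-25.8  41.9] 116 [-31.6  42.3] 131 [-25.1  41.4] front 141.4798569056648
```

{"op": "play_rows", "data": {
  "plan": [
    [0,0,0.5,0,0],
    [0,0,1,0,0],
    [0,0,1.5,0,0],
    [0,0,2,0,0],
    [0,0,2,0,0]
  ]
}}

```text
time: 14.7
tool_pos: [0.592, -0.0381, 0.0344]
tool_rot: [0.491, 0.509, 0.491, -0.509]
contact_force: [0.8, 2.4, 1.6]
gripper_width: 0.497
```

{"op": "play_rows", "data": {
  "plan": [
    [0,0,0.5,0,0],
    [0,0,1,0,0],
    [0,0,1.5,0,0],
    [0,0,1.5,0,0]
  ]
}}

```text
time: 15.2
tool_pos: [0.5919, -0.0396, 0.0344]
tool_rot: [0.491, 0.509, 0.491, -0.509]
contact_force: [0.4, 2.3, 1.1]
gripper_width: 0.495
```

{"op": "play_rows", "data": {
  "plan": [
    [0,0,0.5,0,0],
    [0,0,1,0,0],
    [0,0,1,0,0]
  ]
}}

```text
time: 15.58
tool_pos: [0.5919, -0.0404, 0.0344]
tool_rot: [0.491, 0.509, 0.491, -0.509]
contact_force: [0.4, 3.4, 1.9]
gripper_width: 0.499
```

```bash
python3 look.py 9
```

```text
t 15.57 tray mm [13.7  0.6] z 34.4 F lane [-3.4  0.3  1.9] w 0.499
 toolz in tray angle -0.0002 down -1.0
sides y(near,yaw),(far,yaw), x(rear,yaw),(front,yaw): [(-20.0, -0.0922), (41.4, -0.0165), (35.5, 0.2676), (140.2, -0.0412)]
45 [37.7 41.9] 60 [-0.6 43.4] 75 [-8.8 40.7] 90 [-23.7  42.7] 105 [-28.6  42.6] 120 [-31.1  43. ] 135 [-27.2  42. ] front 145.67518434324913
```

{"op": "play_rows", "data": {
  "plan": [
    [0,0,0.5,0,0],
    [0,0,1,0,0],
    [0,0,1,0,0]
  ]
}}

```text
time: 16.0
tool_pos: [0.5919, -0.0404, 0.0344]
tool_rot: [0.49, 0.509, 0.491, -0.508]
contact_force: [-0.1, 8.3, 3.6]
gripper_width: 0.5
```

{"op": "play_rows", "data": {
  "plan": [
    [0,0,0.5,0,0],
    [0,0,1,0,0],
    [0,0,1,0,0]
  ]
}}

```text
time: 16.38
tool_pos: [0.5919, -0.0404, 0.0344]
tool_rot: [0.49, 0.51, 0.492, -0.508]
contact_force: [-0.1, 11.0, 2.9]
gripper_width: 0.503
```

The TCP no longer moves while the force climbs to 11 N, so the rack is against the stop. Backing straight off, then up.

{"op": "play_rows", "data": {
  "plan": [
    [0,0,-2,0,0],
    [0,0,-6,0,0],
    [0,0,-15,0,0],
    [0,0,-30,0,0],
    [0,0,-50,0,0],
    [-30,0,-70,0,0],
    [-80,0,-90,0,0],
    [-130,0,-110,0,0]
  ]
}}

```text
time: 17.38
tool_pos: [0.5951, 0.0693, 0.1652]
tool_rot: [-0.491, -0.508, -0.491, 0.509]
contact_force: [0.3, -0.2, 0.1]
gripper_width: 0.501
```

{"op": "play_rows", "data": {
  "plan": [
    [-50,0,-40,0,0],
    [-80,0,-80,0,0],
    [-80,0,-120,0,0],
    [-80,0,-120,0,0]
  ]
}}

```text
time: 17.88
tool_pos: [0.5995, 0.1908, 0.2448]
tool_rot: [0.492, 0.508, 0.492, -0.507]
contact_force: [-0.1, -0.7, -0.1]
gripper_width: 0.5
```

```bash
python3 look.py 10; python3 - <<'E'
from h import *
f=np.load('f_s10.npz'); Q=pts(f)[f['range_z']>0]; z=Q[:,2]+.0016; ST=(Q[:,:2]-O)@np.c_[D,N]*1e3
for d,c,k in tray(Q,-.0016): print('rail',((c-O)@np.c_[D,N]*1e3).round(1),k)
# gap between rack front edge (z .074) and stop top (z .046), per y slice
for a in range(-40,40,10):
    i=(ST[:,1]>a)&(ST[:,1]<a+10)&(ST[:,0]>0)&(ST[:,0]<175)
    r=i&(abs(z-.074)<.003); s=i&(abs(z-.046)<.003)&(ST[:,0]>135); print(a,np.percentile(ST[r,0],[1,99]).round(1) if r.sum() else '',np.percentile(ST[s,0],[2,98]).round(1) if s.sum() else '')
cv2.imwrite('pics/s10c.png',cv2.resize(cv2.imread('pics/s10.png')[110:230,140:300],(800,600),interpolation=cv2.INTER_CUBIC))
E
```

```text
t 17.88 tray mm [-2.176e+02 -1.000e-01] z 244.8 F lane [ 0.7 -0.1 -0.1] w 0.5
 toolz in tray angle 0.0043 down -1.0
sides y(near,yaw),(far,yaw), x(rear,yaw),(front,yaw): [(-32.7, 0.0307), (41.1, 0.0021), (24.3, 0.004), (140.4, -0.0667)]
29 [-39.4  41.4] 44 [-27.8  41.7] 59 [-29.5  42.4] 74 [-33.4  42.1] 89 [-29.2  41.7] 104 [-31.3  42.3] 119 [-31.8  42. ] 134 [-24.1  42.9] front 144.75942230589072
rail [69.4 54. ] 79
rail [ 23.3 -51.8] 9
-40 [ 23.1 169.3] 
-30 [ 22.8 167.9] 
-20 [ 23.5 169. ] 
-10 [ 22.5 169.2] 
0 [ 24.1 168.4] 
10 [ 24.8 169.2] 
20 [ 22.6 168.9] 
30 [ 23.8 167.8] [155.2 160.4]
```

View pics/s10c.png

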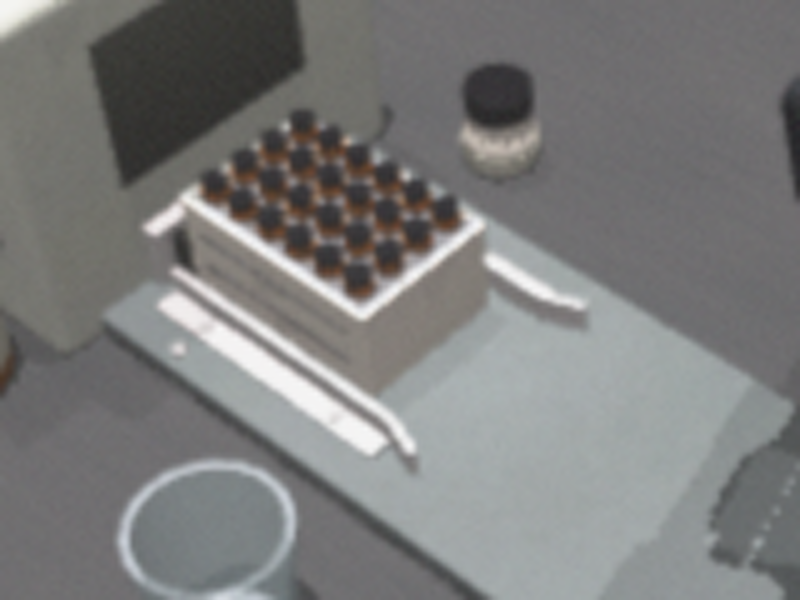

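The rack is home: its rear edge is at x≈23.5 mm (24 expected), it is square, and there is a gap on both sides. Handing in.

```bash
python3 -c "
from h import *
print(manip.job_done())"
```

```text
the job is handed in; nothing more can be done
None
```

The vial rack is home against the rubber stop, and I handed the job in at about 18 s of robot time. I first pushed the rack sideways with both open fingertips to centre and square it. Then I pushed it down the lane from behind with the half-open fingers, which stayed above the height of the rail tops, and backed the arm off clear.

**Last checks:**
- **Contact with the stop:** the fingers stopped moving while the push force rose from about 3 N to 11 N.
- **Position:** the rack's rear edge measured x ≈ 23.5 mm against 24 mm expected, with a yaw of about 0.004 rad.
- **Rails:** the gap on the far rail measured about 10 mm, which leaves about 8 mm on the near one. I saw no side force that would suggest rubbing.
- **Bystanders:** the last picture shows the jar and the beaker still standing where they were. The bottle is almost wholly outside that picture, but the arm never went near it.

**Disagreements:**
- The cameras differed by 2–4 mm on the rack's position.
- Before the lane, its sideways offset read −2.3 mm in the wrist view and about 0 in the scene view.
- With the rack seated, the scene view's front edge read x ≈ 145 mm instead of 150 mm. Its own stop reading was also about 2 mm short, and that measurement is blurred at the edge. For the final position I relied on the contact force and the rear edge.

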